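# Let the winch boom down onto its rest

## Task

The boom of the small bench hand winch is held up by its ratchet. Throw the pawl over clear of the wheel, crank the drum backward until the boom bears firmly but gently on the rest screw, then throw the pawl back down onto the ratchet wheel and leave the winch like that. Never crank the wheel hard against the engaged pawl, and do not disturb the things lying round the winch.

Things in the scene. Friction and masses are not known exactly. Their poses are not given: they have to be found in the camera images.
- winch: Grey hand winch bolted to the bench. Origin: underside of its base plate (260 x 130 x 10 mm, x -95 to +165 mm), below the drum shaft. Its +x: the side where the boom comes down; +y: crank side; z up. Two 6 mm cheek plates at y -48 and +48 mm (116 mm high; the pawl's bracket, on the -y one at x +20 to +66 mm, 164 mm) carry the shaft, along y. The ratchet wheel and pawl are on the -y side.
- drum_axis (a point): Middle of the drum shaft: x 0, y 0, z 100 mm in the winch's frame. Axes as the winch's.
- drum (a joint): Turn of drum, wheel, crank and boom (one rigid part) about the shaft. Grows as it turns BACKWARD (its top towards the winch's +x, boom down). At 0 the boom points 65 deg above level to +x, the crank 65 deg from straight up to -x; at 1.134 boom level, crank straight up. The pawl when down blocks backward turning within 0.42 rad. A drag of about 0.8 N m holds it where left. Range -0.35..1.5.
- crank_grip: Origin: centre of the crank's grip: a black free-spinning round sleeve 23 mm thick, 70 mm long, lying along the winch's y from y +63 to +133 mm (centre +98 mm). It circles the drum axis at 85 mm radius. Against the drag alone it takes some 6 to 10 N to move; any rise beyond that is the boom pressing on the rest or the wheel on the pawl.
- boom: Grey bar 150 x 14 x 20 mm on the drum, at y 0, reaching along its own +x from the shaft (its origin lies on the shaft axis). A steel pad (36 x 24 mm, face 16 mm under the bar's centre line, centre 127 mm out) lies under its end and comes down on the rest screw.
- rest_post: Steel post 32 mm across at x +125, y 0 mm of the winch; origin at its foot, 10 mm over the bench. It carries a round-headed screw 22 mm across whose height is set by hand and not reported: its top is 60 to 85 mm over the bench, so the boom meets it somewhere between drum 1.12 and 1.34; feel for it. Hard steel: the force rises some 20 N within about 1 mm.
- pawl_arm: Dark steel pawl, about 60 mm long, 12 mm wide, with its nose on the ratchet wheel; origin on its pivot, turns with joint pawl.
- ratchet_wheel: Steel saw-toothed wheel on the drum, 90 mm across, 10 mm thick, 15 teeth 9 mm deep; origin on the shaft axis at the winch's y 0 (the wheel itself lies at y -30 mm).
- pawl_axis (a point): Pivot of the pawl: x +48, y -30, z +152 mm in the winch's frame. Axes as the winch's.
- pawl (a joint): Angle of the pawl about its pivot (the winch's y). 0 to 0.2: lying down on the wheel by its own weight (0 = nose at the bottom of a gap). Grows as the nose is lifted and swung over to +x; it balances near 1.5; past that it falls over by itself and lies thrown clear at its stop, 2.5.
- pawl_handle (a point): Centre of the pawl's handle pin: round bar 10 mm thick (13 mm ball at its end) along the winch's y, free from y -51 to -112 mm (this point: y -80 mm), 45.4 mm from the pivot. With the pawl at 0 it is 45 mm towards -x of the pivot and 6 mm above it; it turns with the pawl over the top to the +x side.
- grease_tin: Bystander: blue and white tin 69 x 69 x 44 mm, on the bench. Origin: underside centre.
- tape_measure: Bystander: yellow tape measure 60 x 77 x 35 mm, on the bench. Origin: underside centre.
- screwdriver_b: Bystander: screwdriver with a yellow handle, 25 x 160 x 25 mm, lying along the winch's y. Origin: underside centre.

How it is judged:
On the way, in this order (a step that is already met when the one before it is completed fails the run):
1. the pawl is thrown over clear of the wheel, with the boom still up (value of joint pawl above 2.1 rad and value of joint drum below 0.75 rad), for 0.2 s.
2. with the pawl clear, the boom bears on the rest (value of joint pawl above 2.1 rad and contact force between boom and rest_post above 2 N), for 0.3 s.
At the end, for the whole second after the job is handed in: The boom bears on the rest screw with more than 2 N, the drum at rest, and the pawl lies down on the ratchet wheel (pawl angle under 0.22) (contact force between boom and rest_post above 2 N and value of joint pawl below 0.22 rad and value of joint drum above 1 rad and velocity of joint drum between -0.02 and 0.02 rad/s); the robot touches nothing.
It fails at once if the boom is pressed onto the rest with more than 25 N (contact force between boom and rest_post above 25 N).
It fails at once if the wheel is cranked hard (over 30 N) against the engaged pawl (contact force between pawl_arm and ratchet_wheel above 30 N and contact force between crank_grip and anything else above 1 N).
It fails at once if the grease tin is moved by more than 20 mm (distance of grease_tin from where it was at the start of the episode above 0.02 m).
It fails at once if the tape measure is moved by more than 20 mm (distance of tape_measure from where it was at the start of the episode above 0.02 m).
It fails at once if the screwdriver is moved by more than 20 mm (distance of screwdriver_b from where it was at the start of the episode above 0.02 m).
It also fails if it takes over 72 s, if anything falls off the work surface, if the arm or the gripper's body presses on something with over 40 N, if the wrist force passes 120 N, or if a joint passes its speed limit or range.

## Robot

A 6-joint arm with a two-finger parallel gripper is mounted at the origin on a cart in front of the work surface, level with it; the furniture and walls round the work are solid. World frame = base frame: x ahead of the robot, y to its left, z up, the work surface at z = 0. Lengths are in m, angles in rad, forces in N, time in s.
With the tool pointing down it reaches from about 0.425 to 0.95 m from the base axis. Payload 3.5 kg.
Tool frame: the origin (TCP) lies between the finger pads; the fingertips stand 22 mm ahead of it and the grasp point (between the pads) lies 3 mm ahead of it (ctrl.nose_length is the z of the fingertips in the tool frame, in m); z points along the fingers, y is the line along which they close (so a half turn about z gives the same grasp; the last joint's range is limited). The gripper opens to 85 mm and grips with 20 to 120 N. Pads are 22 mm wide; open, the fingers measure 114 mm over their backs; the gripper's body (76 mm by 85 mm) begins 54 mm behind the grasp point. The pads swing forward as they close: fully open they stand 13 mm farther back than shut.
Start: joints at [1.137, 0.286, 1.577, -0, 1.279, -0.15], TCP at [0.189, 0.648, 0.253] pointing down, gripper open.
Joint ranges: [-2.77, 2.77], [-0.9, 2.22], [0.21, 2.48], [-1.53, 4.67], [0.24, 2.81], [-2.84, 2.84]. Speed limits (rad/s): [2.79, 2.79, 3.14, 3.14, 3.14, 3.14].

## Interface

Orientations are given as a unit quaternion [x, y, z, w].
In Python, from plant import ctrl gives the robot as it stands. The module is installed in compiled form; this text tells all that it offers.
- The arm moves only by the tool send_rows, never from a script. Its argument "rows" is text: rows parted by semicolons, each of 7 numbers parted by spaces: the turn, a rotation vector about the tool's x, y, z in fractions of the full range, 1 being pi rad, then the shift along the tool's x, y, z in a scale on which 1.0 is 100 cm, then the opening, from -1 (shut) to 1 (fully open). A call has 1 to 8 rows; each row is the pose to reach, as a shift and turn from the pose commanded when the call began, along the tool's axes at that moment; what a row does not reach only later rows make up. A row lasts 1/8 s, in which the tool goes at most 62.5 mm and 10.7 degrees, less where a joint would pass 70% of its speed; a pose out of reach is approached as far as the arm can. No shift or turn number may pass 1 either way. A call with a gripper value outside its range is refused whole. The fingers move at their own pace and stop on an object; "grip_force" is the grip in N (left out, the last holds). Time passes only in rows, so rows that repeat a pose let the fingers close. It gives the time, the measured TCP pose, the force, the opening and the grip force at its end, in the units of the state.
- ctrl.get_state(): the state, without advancing time (a new reading comes with each control period).
- ctrl.read_camera(name): name is "scene" or "top" or "wrist"; returns a dict with "color" (400x640x3 uint8, red, green, blue), "fx", "fy", "cx", "cy" (pixels), "extrinsics" (4x4, takes a point from world to camera coordinates). Camera axes: x right, y down, z forward; pixel columns grow to the right and rows downward; lengths in m; the calibration is good to about 2 mm. A picture is of the moment at which its call begins. There is no depth.
- ctrl.sign_off(): hands the job in; it is judged then, once.
Trained networks look in a picture, given as the dict that the camera call returned (one of the last four; its "shot" number tells which), for a name from the list of things; names that differ only in an ending like _2 or _b are one class to them, and where a whole thing is asked for, a point or a joint stands for the part that bears it (a point fixed in the world has none). Each returns a list of dicts, best first, with "p" (0 to 1); they miss things now and then, are a little off and sometimes report something else, mostly with a low value. They report only what shows in the picture. A call takes as long as a camera call.
- ctrl.look_for(picture, target): "position" ([x, y, z] in m, in the coordinates of the camera as it stood for that picture, good to about 4 mm: the middle of the surface that is visible of it).
The state is a dict: "time": time; "qpos": joint angles; "dq": joint speeds; "joint_efforts": joint torques, N m; "eef_pos": TCP position; "tcp_rot": TCP orientation; "contact_force": force on the tool from outside, world axes, zero at the start; "wrist_torque": the same for the moment, N m; "opening": opening from 0.0 (shut) to 1.0 (fully open); "finger_force": force on a finger pad.
Only numpy, scipy, OpenCV 4.12 (cv2) and the standard library are available. Lean on these libraries where they do the work, as an engineer would, in place of code of your own. Each camera call takes 0.05 s, during which the arm holds its last target. There are 200 camera calls.

## Working session

There is one attempt and no reset: what is moved stays moved. The work goes in short steps, Python scripts to look and compute and a tool call to move; the robot and the scene stay as the last step left them, time stands still between calls to the robot, and variables do not carry over. Pictures are saved under pics/ and viewed, at most 10 in all, crops included, and the job is handed in when it is done.

Besides the shell and the picture viewer there is one more tool, called after ">>>" by a JSON object that holds its "fn" and its "kwargs". send_rows: Moves the arm, as the interface text tells. Its arguments: {"type":"object","properties":{"rows":{"type":"string"},"grip_force":{"type":"number"}},"required":["rows"]}

```bash
mkdir -p pics; cat > h.py <<'E'
import numpy as np, cv2
from plant import ctrl
def shot(cam,fn=None):
    p=ctrl.read_camera(cam)
    if fn: cv2.imwrite('pics/'+fn,p['color'][:,:,::-1])
    return p
def world(p,c): 
    E=np.array(p['extrinsics']); return E[:3,:3].T@(np.array(c)-E[:3,3])
def pix(p,w):
    E=np.array(p['extrinsics']); c=E[:3,:3]@np.array(w)+E[:3,3]
    return p['fx']*c[0]/c[2]+p['cx'],p['fy']*c[1]/c[2]+p['cy']
E
python3 - <<'E'
from h import *
s=ctrl.get_state(); print({k:np.round(v,3) for k,v in s.items()}, ctrl.nose_length)
for cam in('scene','top','wrist'):
    p=shot(cam,cam+'0.png')
    print(cam,p['fx'],np.round(p['extrinsics'],3).tolist())
    for n in 'winch crank_grip boom rest_post pawl_arm ratchet_wheel pawl_handle grease_tin tape_measure screwdriver_b'.split():
        r=ctrl.look_for(p,n)
        print(n,[(np.round(world(p,d['position']),3),round(d['p'],2)) for d in r[:2]])
E
```

```text
{'time': np.float64(0.0), 'qpos': array([ 1.137,  0.287,  1.578,  0.   ,  1.279, -0.15 ]), 'dq': array([ 0.001,  0.001,  0.   , -0.   ,  0.002,  0.001]), 'joint_efforts': array([-0.0000e+00, -4.0596e+01, -2.9264e+01, -0.0000e+00,  6.0000e-03,
       -0.0000e+00]), 'eef_pos': array([0.189, 0.647, 0.252]), 'tcp_rot': array([ 0.141,  0.99 , -0.001, -0.   ]), 'contact_force': array([ 1.302, -0.786, -0.608]), 'wrist_torque': array([ 0.025, -0.004,  0.004]), 'finger_force': np.float64(0.0), 'opening': np.float64(0.999)} 0.022
scene 376.0468823832926 [[0.893, -0.45, -0.003, -0.524], [-0.313, -0.616, -0.723, 0.295], [0.324, 0.647, -0.691, 0.992], [0.0, 0.0, 0.0, 1.0]]
winch [(array([ 0.624, -0.275,  0.037]), 0.72), (array([ 0.578, -0.049,  0.041]), 0.7)]
crank_grip []
boom [(array([ 0.558, -0.06 ,  0.117]), 0.67), (array([ 0.63 , -0.033,  0.184]), 0.6)]
rest_post [(array([ 0.701, -0.032,  0.041]), 0.45)]
pawl_arm [(array([ 0.576, -0.058,  0.161]), 0.76)]
ratchet_wheel [(array([ 0.557, -0.058,  0.118]), 0.79)]
pawl_handle [(array([ 0.58 , -0.059,  0.164]), 0.6)]
grease_tin [(array([0.65 , 0.2
[... 361 characters left out ...]
ank_grip [(array([0.513, 0.081, 0.157]), 0.91)]
boom [(array([ 0.616, -0.023,  0.168]), 0.63)]
rest_post [(array([ 0.689, -0.012,  0.034]), 0.51)]
pawl_arm [(array([ 0.58 , -0.057,  0.161]), 0.8)]
ratchet_wheel []
pawl_handle [(array([ 0.579, -0.059,  0.162]), 0.8)]
grease_tin [(array([0.649, 0.224, 0.046]), 0.85)]
tape_measure [(array([ 0.629, -0.259,  0.035]), 0.77)]
screwdriver_b [(array([ 0.512, -0.223,  0.018]), 0.59)]
wrist 334.0426213059863 [[0.28, 0.96, 0.001, -0.676], [0.914, -0.267, 0.307, -0.04], [0.295, -0.085, -0.952, 0.38], [0.0, 0.0, 0.0, 1.0]]
winch []
crank_grip []
boom []
rest_post []
pawl_arm []
ratchet_wheel []
pawl_handle []
grease_tin []
tape_measure []
screwdriver_b []
```

```bash
python3 - <<'E'
import cv2
a=cv2.imread('pics/top0.png')[120:350,150:500]; cv2.imwrite('pics/topc.png',cv2.resize(a,None,fx=2.2,fy=2.2,interpolation=2))
a=cv2.imread('pics/scene0.png')[80:320,150:500]; cv2.imwrite('pics/scenec.png',cv2.resize(a,None,fx=2.2,fy=2.2,interpolation=2))
E
```

```text
(no output)
```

View pics/topc.png

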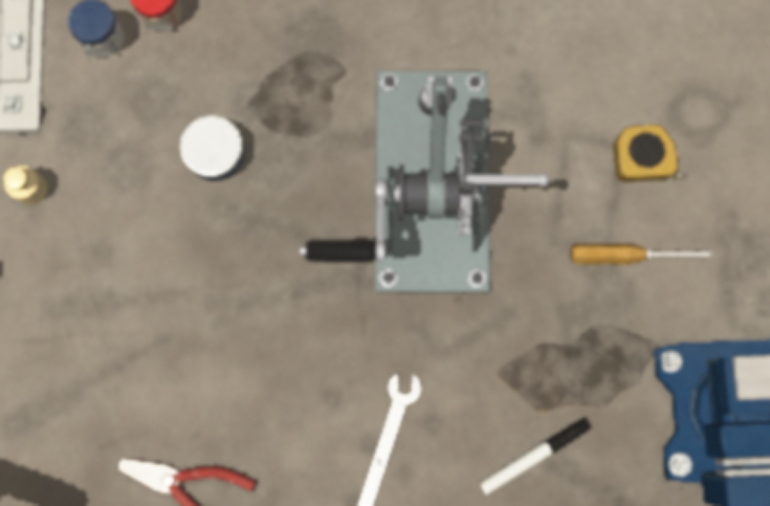

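View pics/scenec.png

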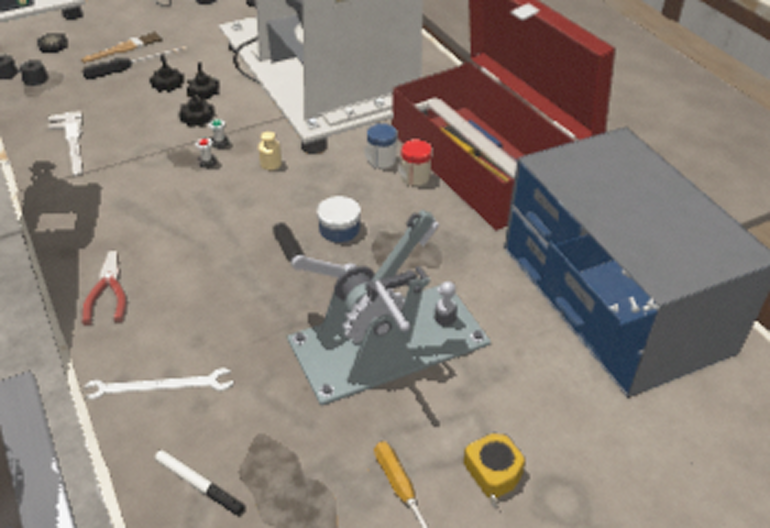

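The top crop shows the winch plate with corners at about (377,71), (488,71), (490,292) and (377,292). The pawl handle runs to a ball at (560,183), and the black grip runs from (305,250) to (376,250). The scene crop shows plate corners (290,337), (323,401) and (490,343), the handle ball at (406,327) and the grip end at (280,230). I'll fit the pose to these points.

```bash
cat > fit.py <<'E'
from h import *
from scipy.optimize import least_squares
T=[((377,71),'c',(165,65,10)),((488,71),'c',(165,-65,10)),((490,292),'c',(-95,-65,10)),((377,292),'c',(-95,65,10)),
((558,183),'h',-106),((470,180),'h',-51),((305,250),'g',133),((376,250),'g',63),((438,82),'b',150)]
S=[((290,337),'c',(-95,65,10)),((323,401),'c',(-95,-65,10)),((490,343),'c',(165,-65,10)),((406,327),'h',-106),((279,230),'g',133),((299,256),'g',63)]
P={'top':shot('top'),'scene':shot('scene')}
def W(v,q):
    c,s=np.cos(v[2]),np.sin(v[2]); q=np.array(q)/1e3
    return np.array([v[0]+c*q[0]-s*q[1],v[1]+s*q[0]+c*q[1],q[2]])
def loc(v,k,a):
    if k=='c': return a
    if k=='h':
        t=v[4]; return (48-45*np.cos(t)+6*np.sin(t),a,152+6*np.cos(t)+45*np.sin(t))
    if k=='g':
        t=np.radians(65)-v[3]; return (-85*np.sin(t),a,100+85*np.cos(t))
    t=np.radians(65)-v[3]; return (a*np.cos(t)-10*np.sin(t),0,100+a*np.sin(t)+10*np.cos(t))
def res(v):
    r=[]
    for n,L,o in(('top',T,(150,120)),('scene',S,(150,80))):
        for (px,k,a) in L: r+=list(np.array(pix(P[n],W(v,loc(v,k,a))))-(np.array(px)/2.2+o))
    return np.array(r)
if __name__=='__main__':
    f=least_squares(res,[.57,-.02,0,0,0.1],loss='soft_l1')
    print(np.round(f.x,4)); print(np.round(res(f.x).reshape(-1,2),1).tolist())
    print('handle',W(f.x,loc(f.x,'h',-80)),'grip',W(f.x,loc(f.x,'g',98)))
E
python3 fit.py
```

```text
[ 0.5773 -0.0216 -0.0396  0.2238 -0.0632]
[[-0.4, -0.4], [-0.5, -0.4], [0.7, -0.0], [-0.6, -0.0], [-6.8, -1.2], [8.6, 0.1], [0.9, -0.6], [0.3, -0.6], [1.5, 0.7], [-2.4, -1.0], [-1.6, 0.8], [0.3, -1.3], [-1.2, 0.1], [0.1, -2.2], [-0.5, 0.6]]
handle [ 0.57687852 -0.10160798  0.15514546] grip [0.51413083 0.07901961 0.15212275]
```

```bash
sed -i "s/((558,183),'h',-106),((470,180),'h',-51)/((545,181),'h',-110)/" fit.py; python3 fit.py
cat >> h.py <<'E'
from scipy.spatial.transform import Rotation as R
def rel(t,ydir=None,s=None):
    s=s or ctrl.get_state(); Q=R.from_quat(s['tcp_rot'])
    o=Q.inv().apply(np.array(t)-s['eef_pos'])*1e3
    rv=None
    if ydir is not None:
        y=np.array([np.cos(ydir),np.sin(ydir),0]); z=np.array([0,0,-1.]); G=R.from_matrix(np.c_[np.cross(y,z),y,z])
        rv=np.degrees((Q.inv()*G).as_rotvec()).round(2)
    return rv,o.round(1)
E
python3 -c "
from h import *
print(rel((.577,-.106,.28),-.04)); print(rel((.45,.3,.30),-.04))"
```

```text
[ 0.5776 -0.0212 -0.0382  0.2216 -0.0825]
[[-0.6, -0.5], [-0.7, -0.5], [0.6, -0.1], [-0.7, -0.1], [0.7, -0.4], [0.8, -0.6], [0.2, -0.6], [1.3, 0.7], [-2.4, -1.1], [-1.5, 0.7], [0.3, -1.5], [-1.1, 0.2], [0.1, -2.2], [-0.5, 0.6]]
handle [ 0.57721143 -0.10127385  0.15427003] grip [0.51415003 0.07926757 0.15197814]
(array([-0.  ,  0.  , 76.03]), array([-583.6, -615.2,  -26.7]))
(array([-0.  ,  0.  , 76.03]), array([-348. , -261. ,  -46.7]))
```

The rows are not in the units I measure in: shifts go in shares of 100 cm and turns go in shares of pi rad. I convert before sending: -335 mm / 1000 = -0.335, -320 mm / 1000 = -0.32, 9.5 degrees / 180 = 0.0528.

>>> {"fn": "send_rows", "kwargs": {"rows": "0 0 0.0528 -0.04 -0.044 -0.006 0;0 0 0.1056 -0.08 -0.088 -0.012 0;0 0 0.1583 -0.12 -0.132 -0.018 0;0 0 0.2111 -0.16 -0.176 -0.024 0;0 0 0.2639 -0.2 -0.22 -0.03 0;0 0 0.3167 -0.24 -0.264 -0.036 0;0 0 0.3694 -0.28 -0.3 -0.042 0;0 0 0.4222 -0.32 -0.335 -0.047 0"}}

```text
time: 2.85
eef_pos: [0.403, 0.2352, 0.3011]
tcp_rot: [0.723, 0.691, 0.001, 0.0]
contact_force: [0.3, 0.2, 0.6]
opening: 0.5
finger_force: 0.0
```

```bash
python3 -c "
from h import *
print(ctrl.get_state()['eef_pos'],rel((.577,-.106,.28),-.04))"
```

```text
[0.40301001 0.23516433 0.30107341] (array([ 0.09, -0.04, -0.29]), array([-333. ,  189.1,   21.1]))
```

Converted, -333 mm / 1000 = -0.333, 189 mm / 1000 = 0.189.

>>> {"fn": "send_rows", "kwargs": {"rows": "0 0 0 -0.047 0.027 0 0;0 0 0 -0.094 0.054 0 0;0 0 0 -0.141 0.081 0 0;0 0 0 -0.188 0.108 0 0;0 0 0 -0.235 0.135 0 0;0 0 0 -0.282 0.162 0.01 0;0 0 0 -0.333 0.189 0.021 0;0 0 0 -0.333 0.189 0.021 0"}}

```text
time: 3.85
eef_pos: [0.5784, -0.1066, 0.2775]
tcp_rot: [0.722, 0.691, -0.001, -0.001]
contact_force: [-0.5, 0.3, 0.1]
opening: 0.499
finger_force: 0.0
```

```bash
python3 -c "
from h import *
p=shot('wrist','w1.png'); print(ctrl.get_state()['eef_pos'],np.round(p['extrinsics'],3).tolist(),p['fx'],p['cx'],p['cy'])
for z in(.150,.154,.158,.162): print(z,pix(p,(.5785,-.071,z)),pix(p,(.576,-.131,z)))
"
```

```text
[ 0.57805643 -0.1048367   0.27825226] [[0.999, -0.044, -0.003, -0.582], [-0.041, -0.951, 0.306, -0.124], [-0.016, -0.306, -0.952, 0.38], [0.0, 0.0, 0.0, 1.0]] 334.0426213059863 321.84001501257563 198.2606977330508
0.15 (np.float64(319.9848845251682), np.float64(152.11806844656115)) (np.float64(320.32027126022916), np.float64(226.50914337689602))
0.154 (np.float64(319.9409819085107), np.float64(153.06727189405612)) (np.float64(320.2842549299436), np.float64(228.46408854885547))
0.158 (np.float64(319.8956982806502), np.float64(154.0463337120708)) (np.float64(320.24718563083474), np.float64(230.4761882476939))
0.162 (np.float64(319.84896743820417), np.float64(155.05668526127647)) (np.float64(320.20901650118833), np.float64(232.54798609962745))
```

View pics/w1.png

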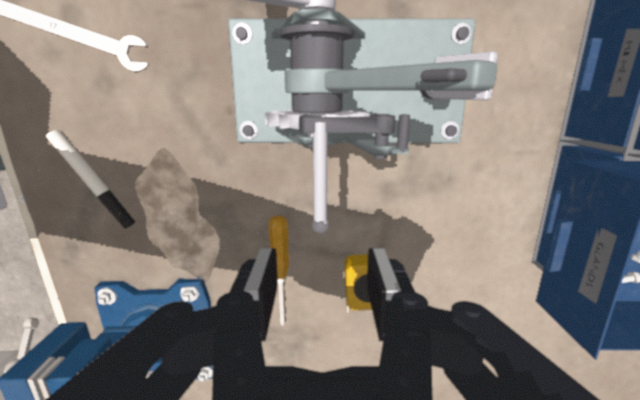

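The wrist view shows the pin running from (320,123) to its ball end at (320,230). That matches the fit with the pin at z of about 0.157, x 0.577. I'll descend and grip.

>>> {"fn": "send_rows", "kwargs": {"rows": "0 0 0 0 -0.001 0.04 0;0 0 0 0 -0.001 0.08 0;0 0 0 0 -0.001 0.105 0;0 0 0 0 -0.001 0.119 0;0 0 0 0 -0.001 0.119 0;0 0 0 0 -0.001 0.119 -1;0 0 0 0 -0.001 0.119 -1;0 0 0 0 -0.001 0.119 -1", "grip_force": 25}}

```text
time: 4.9
eef_pos: [0.5769, -0.1036, 0.1618]
tcp_rot: [0.721, 0.693, -0.0, -0.0]
contact_force: [-5.2, 1.0, 5.0]
opening: 0.108
finger_force: 25.2
```

```bash
cat > arc.py <<'E'
import sys
from h import *
r,a0,a1,n=map(float,sys.argv[1:5])  # circle radius mm, angles in plane (winch x,z) deg, steps
s=ctrl.get_state(); print(s['eef_pos'].round(4),s['contact_force'].round(1),s['opening'].round(3))
for a in np.linspace(a0,a1,int(n)+1)[1:]:
    dx=r*(np.cos(np.radians(a))-np.cos(np.radians(a0))); dz=r*(np.sin(np.radians(a))-np.sin(np.radians(a0)))
    print(round(a,1),'y %.1f z %.1f'%(dx,-dz))
E
python3 arc.py 45.4 172 28 16
```

```text
Traceback (most recent call last):
  File "arc.py", line 4, in <module>
    s=ctrl.get_state(); print(s['eef_pos'].round(4),s['contact_force'].round(1),s['opening'].round(3))
                                                                                ^^^^^^^^^^^^^^^^^^
AttributeError: 'float' object has no attribute 'round'
```

```bash
sed -i "s/,s\['opening'\].round(3)//" arc.py; python3 arc.py 45.4 171 30 14
```

```text
[ 0.5769 -0.1036  0.1618] [-5.2  1.   5. ]
160.9 y 1.9 z -7.7
150.9 y 5.2 z -15.0
140.8 y 9.7 z -21.6
130.7 y 15.2 z -27.3
120.6 y 21.7 z -32.0
110.6 y 28.9 z -35.4
100.5 y 36.6 z -37.5
90.4 y 44.5 z -38.3
80.4 y 52.4 z -37.7
70.3 y 60.2 z -35.6
60.2 y 67.4 z -32.3
50.1 y 73.9 z -27.7
40.1 y 79.6 z -22.1
30.0 y 84.2 z -15.6
```

Converted, -35 mm / 1000 = -0.035, 1.9 mm / 1000 = 0.0019.

>>> {"fn": "send_rows", "kwargs": {"rows": "0 0 0 0.0019 0 0 -1;0 0 0 0 0.002 -0.008 -1;0 0 0 0 0.005 -0.015 -1;0 0 0 0 0.01 -0.022 -1;0 0 0 0 0.015 -0.027 -1;0 0 0 0 0.022 -0.032 -1;0 0 0 0 0.029 -0.035 -1"}}

```text
time: 5.78
eef_pos: [0.605, -0.1051, 0.1999]
tcp_rot: [0.721, 0.693, -0.002, -0.001]
contact_force: [-10.4, -0.1, 14.3]
opening: 0.107
finger_force: 25.2
```

Converted, 49 mm / 1000 = 0.049, 14.5 mm / 1000 = 0.0145.

>>> {"fn": "send_rows", "kwargs": {"rows": "0 0 0 0 0.0065 -0.005 -1;0 0 0 0 0.0145 -0.006 -1;0 0 0 0 0.022 -0.0055 -1;0 0 0 0 0.03 -0.0035 -1;0 0 0 0 0.037 0 -1;0 0 0 0 0.044 0.0045 -1;0 0 0 0 0.049 0.0095 -1;0 0 0 0 0.049 0.0095 -1"}}

```text
time: 6.78
eef_pos: [0.6553, -0.1068, 0.1846]
tcp_rot: [0.721, 0.693, -0.0, 0.0]
contact_force: [-0.5, -4.6, 0.9]
opening: 0.105
finger_force: 26.8
```

Converted, -110 mm / 1000 = -0.11, -70 mm / 1000 = -0.07.

>>> {"fn": "send_rows", "kwargs": {"rows": "0 0 0 0 0 0 0;0 0 0 0 0 0 0;0 0 0 0 0 -0.03 0;0 0 0 0 0 -0.07 0;0 0 0 0 0 -0.11 0;0 0 0 0 0 -0.11 0"}}

```text
time: 7.52
eef_pos: [0.6569, -0.1062, 0.3015]
tcp_rot: [0.721, 0.693, 0.003, 0.004]
contact_force: [0.5, 0.1, 0.3]
opening: 0.503
finger_force: 0.0
```

```bash
python3 -c "
from h import *
print(rel((.515,.085,.285),-.04))
p=shot('top','t2.png')
a=cv2.imread('pics/t2.png')[130:270,250:450]; cv2.imwrite('pics/t2c.png',cv2.resize(a,None,fx=3,fy=3,interpolation=2))"
```

```text
(array([0.56, 0.09, 0.07]), array([ 185.6, -149.3,   14.7]))
```

Converted, 185 mm / 1000 = 0.185, -149 mm / 1000 = -0.149.

>>> {"fn": "send_rows", "kwargs": {"rows": "0 0 0 0.04 -0.031 0 0;0 0 0 0.08 -0.063 0 0;0 0 0 0.12 -0.095 0 0;0 0 0 0.16 -0.127 0.005 0;0 0 0 0.185 -0.149 0.014 0;0 0 0 0.185 -0.149 0.014 0;0 0 0 0.185 -0.149 0.014 0"}}

```text
time: 8.45
eef_pos: [0.5134, 0.0842, 0.281]
tcp_rot: [0.721, 0.693, -0.0, -0.0]
contact_force: [0.5, 1.0, 0.2]
opening: 0.499
finger_force: 0.0
```

```bash
python3 -c "
from h import *
p=shot('wrist','w2.png'); s=ctrl.get_state(); print(s['eef_pos'],np.round(s['tcp_rot'],3))
print([(np.round(world(p,d['position']),3),d['p']) for d in ctrl.look_for(p,'crank_grip')])
for z in(.148,.152,.156): print(z,pix(p,(.5126,.044,z)),pix(p,(.5153,.114,z)))
"
```

```text
[0.51377284 0.0838164  0.2813374 ] [ 0.721  0.693 -0.    -0.   ]
[(array([0.513, 0.083, 0.157]), 0.85), (array([0.595, 0.006, 0.015]), 0.35)]
0.148 (np.float64(322.7330329798329), np.float64(241.41899875903675)) (np.float64(322.71000167107474), np.float64(158.22525974536237))
0.152 (np.float64(322.73916756665477), np.float64(243.5115308937545)) (np.float64(322.71631046681335), np.float64(159.24249603431392))
0.156 (np.float64(322.74547487849424), np.float64(245.66298022371706)) (np.float64(322.722812212074), np.float64(160.2908436896438))
```

View pics/w2.png

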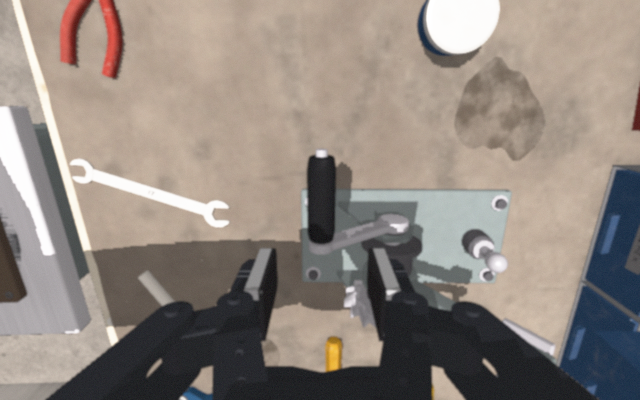

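The grip sits at u=321, v 157–242, directly under the tool. The pawl handle lies to the +x side at (525,335), so it is thrown clear. Descend and grip.

Converted, 126 mm / 1000 = 0.126, 115 mm / 1000 = 0.115.

>>> {"fn": "send_rows", "kwargs": {"rows": "0 0 0 0 0 0.045 0;0 0 0 0 0 0.09 0;0 0 0 0 0 0.115 0;0 0 0 0 0 0.126 0;0 0 0 0 0 0.126 0;0 0 0 0 0 0.126 -1;0 0 0 0 0 0.126 -1;0 0 0 0 0 0.126 -1", "grip_force": 40}}

```text
time: 9.55
eef_pos: [0.5127, 0.0842, 0.1571]
tcp_rot: [0.721, 0.693, -0.001, -0.001]
contact_force: [-5.3, -0.3, 3.3]
opening: 0.248
finger_force: 39.0
```

```bash
python3 arc.py 85 142 88 14; python3 -c "
from h import *
p=shot('top'); print([(np.round(world(p,d['position']),3),d['p']) for d in ctrl.look_for(p,'pawl_arm')])"
```

```text
[0.5127 0.0842 0.1571] [-5.3 -0.3  3.3]
138.1 y 3.7 z -4.4
134.3 y 7.6 z -8.5
130.4 y 11.9 z -12.4
126.6 y 16.3 z -15.9
122.7 y 21.0 z -19.2
118.9 y 26.0 z -22.1
115.0 y 31.1 z -24.7
111.1 y 36.3 z -26.9
107.3 y 41.7 z -28.8
103.4 y 47.2 z -30.3
99.6 y 52.8 z -31.5
95.7 y 58.5 z -32.2
91.9 y 64.2 z -32.6
88.0 y 69.9 z -32.6
[(array([ 0.661, -0.068,  0.177]), 0.62), (array([ 0.601, -0.022,  0.008]), 0.43), (array([0.649, 0.225, 0.044]), 0.17)]
```

```bash
python3 arc.py 85 144 94 12;python3 arc.py 85 94 76 12
```

```text
[0.5127 0.0842 0.1571] [-5.2 -0.4  3. ]
139.8 y 3.8 z -4.9
135.7 y 8.0 z -9.4
131.5 y 12.4 z -13.7
127.3 y 17.2 z -17.6
123.2 y 22.3 z -21.2
119.0 y 27.6 z -24.4
114.8 y 33.1 z -27.2
110.7 y 38.8 z -29.6
106.5 y 44.6 z -31.5
102.3 y 50.6 z -33.1
98.2 y 56.7 z -34.2
94.0 y 62.8 z -34.8
[0.5127 0.0842 0.1571] [-5.2 -0.4  3. ]
92.5 y 2.2 z -0.1
91.0 y 4.4 z -0.2
89.5 y 6.7 z -0.2
88.0 y 8.9 z -0.2
86.5 y 11.1 z -0.0
85.0 y 13.3 z 0.1
83.5 y 15.6 z 0.3
82.0 y 17.8 z 0.6
80.5 y 20.0 z 1.0
79.0 y 22.1 z 1.4
77.5 y 24.3 z 1.8
76.0 y 26.5 z 2.3
```

>>> {"fn": "send_rows", "kwargs": {"rows": "0 0 0 0 0.0038 -0.0049 -1;0 0 0 0 0.008 -0.0094 -1;0 0 0 0 0.0124 -0.0137 -1;0 0 0 0 0.0172 -0.0176 -1;0 0 0 0 0.0223 -0.0212 -1;0 0 0 0 0.0276 -0.0244 -1;0 0 0 0 0.033 -0.027 -1;0 0 0 0 0.033 -0.027 -1"}}

```text
time: 10.65
eef_pos: [0.544, 0.0828, 0.1839]
tcp_rot: [0.721, 0.693, -0.003, -0.003]
contact_force: [-10.7, -2.0, 6.1]
opening: 0.257
finger_force: 40.7
```

Converted, 28 mm / 1000 = 0.028, 25 mm / 1000 = 0.025.

>>> {"fn": "send_rows", "kwargs": {"rows": "0 0 0 0 0.005 -0.004 -1;0 0 0 0 0.0105 -0.006 -1;0 0 0 0 0.016 -0.0075 -1;0 0 0 0 0.0215 -0.0085 -1;0 0 0 0 0.025 -0.009 -1;0 0 0 0 0.028 -0.009 -1;0 0 0 0 0.028 -0.009 -1"}}

```text
time: 11.52
eef_pos: [0.5728, 0.0815, 0.1925]
tcp_rot: [0.721, 0.693, -0.002, -0.001]
contact_force: [-7.2, -1.8, 2.4]
opening: 0.255
finger_force: 40.2
```

Converted, 3 mm / 1000 = 0.003, 2 mm / 1000 = 0.002.

>>> {"fn": "send_rows", "kwargs": {"rows": "0 0 0 0 0.001 0 -1;0 0 0 0 0.002 0 -1;0 0 0 0 0.003 0 -1;0 0 0 0 0.003 0 -1"}}

```text
time: 12.02
eef_pos: [0.5757, 0.0814, 0.1928]
tcp_rot: [0.721, 0.693, -0.002, -0.001]
contact_force: [-7.4, -2.0, 3.8]
opening: 0.256
finger_force: 40.3
```

Converted, 2 mm / 1000 = 0.002, 1 mm / 1000 = 0.001.

>>> {"fn": "send_rows", "kwargs": {"rows": "0 0 0 0 0.001 0 -1;0 0 0 0 0.002 0 -1;0 0 0 0 0.002 0 -1"}}

```text
time: 12.4
eef_pos: [0.5778, 0.0813, 0.193]
tcp_rot: [0.721, 0.693, -0.002, -0.001]
contact_force: [-7.6, -1.7, 2.9]
opening: 0.256
finger_force: 40.3
```

Converted, 2 mm / 1000 = 0.002, 1 mm / 1000 = 0.001.

>>> {"fn": "send_rows", "kwargs": {"rows": "0 0 0 0 0.001 0 -1;0 0 0 0 0.002 0 -1;0 0 0 0 0.002 0 -1"}}

```text
time: 12.78
eef_pos: [0.5799, 0.0812, 0.193]
tcp_rot: [0.721, 0.693, -0.002, -0.001]
contact_force: [-7.3, -1.4, 3.1]
opening: 0.25
finger_force: 40.3
```

Converted, 2 mm / 1000 = 0.002, 1 mm / 1000 = 0.001.

>>> {"fn": "send_rows", "kwargs": {"rows": "0 0 0 0 0.001 0 -1;0 0 0 0 0.002 0 -1;0 0 0 0 0.002 0 -1"}}

```text
time: 13.15
eef_pos: [0.5819, 0.0811, 0.193]
tcp_rot: [0.721, 0.693, -0.002, -0.001]
contact_force: [-7.2, -2.4, 3.0]
opening: 0.251
finger_force: 40.3
```

Converted, 2 mm / 1000 = 0.002, 1 mm / 1000 = 0.001.

>>> {"fn": "send_rows", "kwargs": {"rows": "0 0 0 0 0.001 0 -1;0 0 0 0 0.002 0 -1;0 0 0 0 0.002 0 -1"}}

```text
time: 13.52
eef_pos: [0.5838, 0.081, 0.193]
tcp_rot: [0.721, 0.693, -0.002, -0.001]
contact_force: [-7.2, -1.9, 3.9]
opening: 0.256
finger_force: 40.3
```

Converted, 2 mm / 1000 = 0.002, 1 mm / 1000 = 0.001.

>>> {"fn": "send_rows", "kwargs": {"rows": "0 0 0 0 0.001 0 -1;0 0 0 0 0.002 0.0001 -1;0 0 0 0 0.002 0.0001 -1"}}

```text
time: 13.9
eef_pos: [0.5841, 0.081, 0.193]
tcp_rot: [0.721, 0.693, -0.004, -0.003]
contact_force: [-13.3, -2.0, 7.0]
opening: 0.254
finger_force: 40.9
```

Converted, 1.5 mm / 1000 = 0.0015, 1 mm / 1000 = 0.001.

>>> {"fn": "send_rows", "kwargs": {"rows": "0 0 0 0 0.001 0 -1;0 0 0 0 0.0015 0.0001 -1;0 0 0 0 0.0015 0.0001 -1"}}

```text
time: 14.28
eef_pos: [0.5843, 0.081, 0.1929]
tcp_rot: [0.721, 0.693, -0.006, -0.005]
contact_force: [-17.5, -2.2, 10.6]
opening: 0.254
finger_force: 41.2
```

>>> {"fn": "send_rows", "kwargs": {"rows": "0 0 0 0 0.0007 0.0001 -1;0 0 0 0 0.0012 0.0002 -1;0 0 0 0 0.0012 0.0002 -1;0 0 0 0 0.0012 0.0002 -1"}}

```text
time: 14.78
eef_pos: [0.5844, 0.081, 0.1929]
tcp_rot: [0.721, 0.693, -0.007, -0.006]
contact_force: [-21.0, -2.3, 12.3]
opening: 0.255
finger_force: 41.6
```

>>> {"fn": "send_rows", "kwargs": {"rows": "0 0 0 0 0 0 0.3;0 0 0 0 0 0 0.3;0 0 0 0 0 0 0.3;0 0 0 0 0 0 0.3"}}

```text
time: 15.28
eef_pos: [0.5905, 0.0813, 0.1917]
tcp_rot: [0.721, 0.693, 0.0, 0.0]
contact_force: [-0.0, -0.1, -0.5]
opening: 0.651
finger_force: 0.0
```

Converted, -110 mm / 1000 = -0.11, -90 mm / 1000 = -0.09.

>>> {"fn": "send_rows", "kwargs": {"rows": "0 0 0 0 0 -0.02 0.3;0 0 0 0 0 -0.05 0.3;0 0 0 0 0 -0.09 0.3;0 0 0 0 0 -0.11 0.3;0 0 0 0 0 -0.11 0.3"}}

```text
time: 15.9
eef_pos: [0.591, 0.0813, 0.3041]
tcp_rot: [0.721, 0.693, 0.002, 0.002]
contact_force: [-0.1, -0.2, -0.1]
opening: 0.651
finger_force: 0.0
```

```bash
python3 -c "
from h import *
print(rel((.657,-.106,.30),-.04))
p=shot('top'); print([(np.round(world(p,d['position']),3),d['p']) for n in ('pawl_arm','crank_grip') for d in ctrl.look_for(p,n)])
p=shot('scene','s3.png')
a=cv2.imread('pics/s3.png')[150:290,250:400]; cv2.imwrite('pics/s3c.png',cv2.resize(a,None,fx=4,fy=4,interpolation=2))"
```

```text
(array([ 0.28, -0.  ,  0.03]), array([-184.5,   73.3,    4.5]))
[(array([ 0.661, -0.068,  0.175]), 0.6)]
```

View pics/s3c.png

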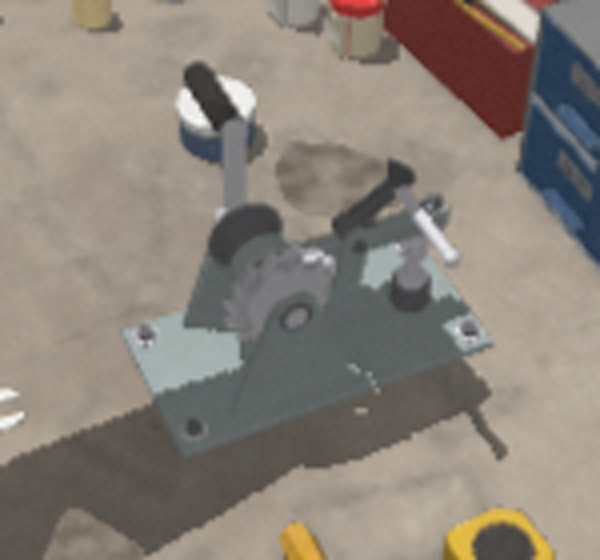

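The crank is upright, the boom sits on the screw at (412,250), and the pawl is thrown over with its handle at (438,235). Now for the pawl.

Converted, -184 mm / 1000 = -0.184, -150 mm / 1000 = -0.15.

>>> {"fn": "send_rows", "kwargs": {"rows": "0 0 0 -0.05 0.02 0 0.2;0 0 0 -0.1 0.04 0 0;0 0 0 -0.15 0.06 0 0;0 0 0 -0.184 0.078 0 0;0 0 0 -0.184 0.078 0 0;0 0 0 -0.184 0.078 0 0"}}

```text
time: 16.85
eef_pos: [0.6602, -0.1051, 0.2998]
tcp_rot: [0.721, 0.693, -0.001, -0.001]
contact_force: [0.8, 0.1, -0.0]
opening: 0.503
finger_force: 0.0
```

```bash
python3 -c "
from h import *
print(rel((.661,-.106,.178),-.04),ctrl.get_state()['eef_pos'])
p=shot('wrist','w4.png')
print(pix(p,(.662,-.078,.175)),pix(p,(.6595,-.131,.175)))
cv2.imwrite('pics/w4c.png',p['color'][50:300,200:440,::-1])"
```

```text
(array([-0.16, -0.07,  0.03]), array([ -1. ,   1.2, 121.8])) [ 0.66019348 -0.10513869  0.29977743]
(np.float64(322.96815767650077), np.float64(164.09634852596315)) (np.float64(322.4167872329567), np.float64(229.64363882882785))
```

View pics/w4c.png

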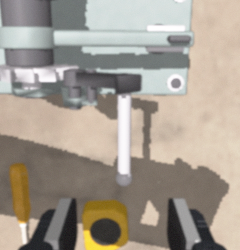

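The pin shows at u≈324 with its end at v≈230, as predicted (323, 230). Descend, grip and swing it back.

Converted, 121 mm / 1000 = 0.121, 108 mm / 1000 = 0.108.

>>> {"fn": "send_rows", "kwargs": {"rows": "0 0 0 0 0.001 0.04 0;0 0 0 0 0.001 0.08 0;0 0 0 0 0.001 0.108 0;0 0 0 0 0.001 0.121 0;0 0 0 0 0.001 0.121 0;0 0 0 0 0.001 0.121 -1;0 0 0 0 0.001 0.121 -1;0 0 0 0 0.001 0.121 -1", "grip_force": 25}}

```text
time: 17.9
eef_pos: [0.6615, -0.1058, 0.1823]
tcp_rot: [0.721, 0.693, -0.0, -0.0]
contact_force: [-5.3, 1.3, 5.2]
opening: 0.1
finger_force: 25.4
```

```bash
python3 arc.py 45.4 29 149 12
```

```text
[ 0.6615 -0.1058  0.1823] [-5.3  1.3  5.2]
39.0 y -4.4 z -6.6
49.0 y -9.9 z -12.3
59.0 y -16.3 z -16.9
69.0 y -23.4 z -20.4
79.0 y -31.0 z -22.6
89.0 y -38.9 z -23.4
99.0 y -46.8 z -22.8
109.0 y -54.5 z -20.9
119.0 y -61.7 z -17.7
129.0 y -68.3 z -13.3
139.0 y -74.0 z -7.8
149.0 y -78.6 z -1.4
```

Converted, -48 mm / 1000 = -0.048, -40 mm / 1000 = -0.04.

>>> {"fn": "send_rows", "kwargs": {"rows": "0 0 0 0 -0.005 -0.008 -1;0 0 0 0 -0.0105 -0.014 -1;0 0 0 0 -0.017 -0.019 -1;0 0 0 0 -0.024 -0.0225 -1;0 0 0 0 -0.032 -0.025 -1;0 0 0 0 -0.04 -0.0255 -1;0 0 0 0 -0.048 -0.025 -1;0 0 0 0 -0.048 -0.025 -1"}}

```text
time: 18.9
eef_pos: [0.6139, -0.1039, 0.2087]
tcp_rot: [0.721, 0.693, 0.001, 0.001]
contact_force: [-0.1, 0.6, 7.3]
opening: 0.104
finger_force: 25.4
```

>>> {"fn": "send_rows", "kwargs": {"rows": "0 0 0 0 -0.0075 0.0015 -1;0 0 0 0 -0.015 0.0045 -1;0 0 0 0 -0.0215 0.009 -1;0 0 0 0 -0.027 0.0145 -1;0 0 0 0 -0.0315 0.021 -1;0 0 0 0 -0.034 0.027 -1;0 0 0 0 -0.034 0.027 -1"}}

```text
time: 19.77
eef_pos: [0.5791, -0.1024, 0.1774]
tcp_rot: [0.721, 0.693, -0.001, -0.001]
contact_force: [0.2, -0.5, 2.2]
opening: 0.1
finger_force: 26.0
```

>>> {"fn": "send_rows", "kwargs": {"rows": "0 0 0 0 0 0 0;0 0 0 0 0 0 0;0 0 0 0 0 0 0;0 0 0 0 0 -0.03 0;0 0 0 0 0 -0.07 0;0 0 0 0 0 -0.11 0;0 0 0 0 0 -0.13 0;0 0 0 0 0 -0.13 0"}}

```text
time: 20.78
eef_pos: [0.5803, -0.1026, 0.3098]
tcp_rot: [0.721, 0.693, 0.001, 0.001]
contact_force: [-0.3, -1.7, -0.2]
opening: 0.497
finger_force: 0.0
```

```bash
python3 -c "
from h import *
p=shot('wrist'); print([(np.round(world(p,d['position']),3),d['p']) for n in ('pawl_arm',) for d in ctrl.look_for(p,n)])
p=shot('scene','s5.png')
a=cv2.imread('pics/s5.png')[150:290,250:400]; cv2.imwrite('pics/s5c.png',cv2.resize(a,None,fx=4,fy=4,interpolation=2))"
```

```text
[(array([ 0.581, -0.056,  0.169]), 0.96)]
```

View pics/s5c.png

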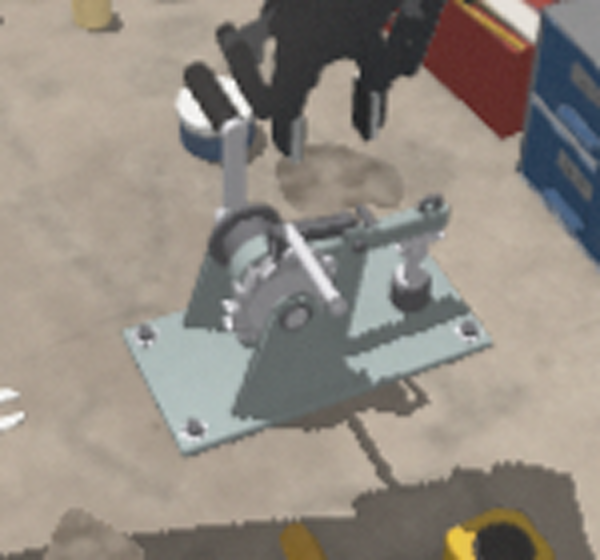

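The boom is on the screw and the pawl is back over the wheel, with the handle ball at (338,303). I'll check the pawl angle more exactly.

```bash
python3 - <<'E'
from fit import *
v=[.5776,-.0212,-.0382,0,0]
p=shot('scene'); 
for t in(0,.05,.1,.15,.2,.3): 
    v[4]=t; print(t,[np.round(pix(p,W(v,loc(v,'h',a))),1) for a in(-51,-80,-106)])
a=cv2.imread('pics/scene0.png')[180:260,290:370];b=cv2.imread('pics/s5.png')[180:260,290:370]
cv2.imwrite('pics/cmp.png',cv2.resize(np.hstack([a,b]),None,fx=5,fy=5,interpolation=cv2.INTER_CUBIC))
for i in range(3):
    print([(np.round(world(p,d['position']),3),round(d['p'],2)) for d in ctrl.look_for(p,'pawl_handle')[:1]])
    p=shot(['top','wrist','top'][i])
E
```

```text
0 [array([324.5, 214.1]), array([329.2, 221.2]), array([333.6, 227.9])]
0.05 [array([324.7, 213.5]), array([329.4, 220.6]), array([333.7, 227.3])]
0.1 [array([324.8, 212.9]), array([329.5, 220. ]), array([333.9, 226.6])]
0.15 [array([325. , 212.3]), array([329.7, 219.4]), array([334.1, 226. ])]
0.2 [array([325.3, 211.6]), array([330. , 218.7]), array([334.4, 225.4])]
0.3 [array([325.9, 210.4]), array([330.6, 217.5]), array([335. , 224.1])]
[(array([ 0.578, -0.057,  0.167]), 0.58)]
[]
[(array([ 0.578, -0.056,  0.164]), 0.94)]
```

View pics/cmp.png

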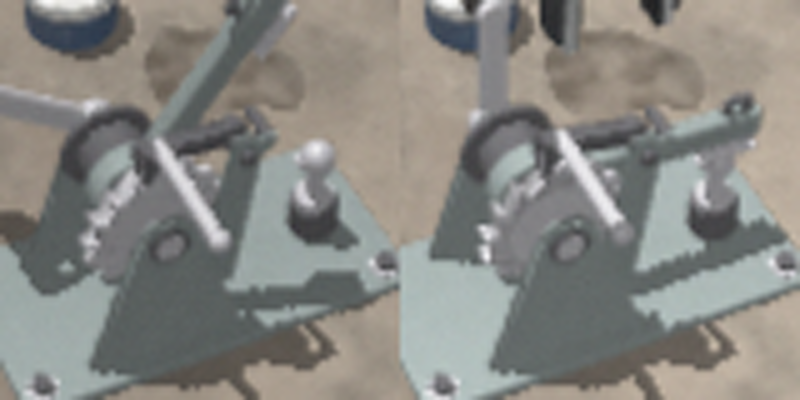

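```bash
python3 -c "
from h import *
print(ctrl.sign_off())"
```

```text
the job is handed in; nothing more can be done
None
```

I handed the job in at about 21 s: the pawl was thrown clear, the boom was cranked onto the rest screw at about 9 N (estimated from the crank force), and the pawl is back down on the wheel at about 0.13 rad (from the camera). I could not measure the boom force after letting go of the crank, but I expect it to have stayed above 2 N, and sign-off returned no verdict.

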